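# Clamp a platen roller in the inclined rest and wedge the slide fast

## Task

Set up the black platen roller for cleaning: lay it gently in the two white saddles of the inclined rest (either way round), then slide the steel bar down by its black post until it has pushed the roller fully home against the end stop. Then push the orange thumb wedge in along its ramp under the bridge, by feel, until it jams the bar firmly, without forcing it; leave the roller clamped and everything else on the bench undisturbed.

Things in the scene. Friction and masses are not known exactly. Their poses are not given: they have to be found in the camera images.
- rest: aluminium roller rest fixed to the bench, 300 mm long (its y), 130 mm wide (its x); origin on the bench under its middle, z up. Its bed slopes 30 degrees, falling towards its +y: down-slope is (0, cos 30, -sin 30), the bed's normal (0, sin 30, cos 30). From the low end: a stop plate, two white saddles, at the high end the bar's guide; the bar's post is highest, 0.28 m above the bench.
- rest_home (a point): fixed point (axes as rest): the roller's middle when it is home on the stop; on the axis of saddles, bar and stop, 36 mm off the bed, halfway between the saddles. These stand 80 mm apart along the slope, each 14 mm thick, 27 mm wide inside, floor 25 mm and flared 43 mm mouth 56 mm off the bed; between them 66 mm of free room down to the bed.
- bar: steel bar, 20 x 16 mm, sliding down-slope in a guide block (47 mm off the bed). Origin: middle of its upright black post (18 mm in x, 12 in y; from 18 mm below to 16 mm above the origin), 62 mm off the bed. Axes: y down-slope, as it is pushed; z the bed's normal; x across. About 4 N of friction, stays where left. Starts 46 to 66 mm short of the roller's home.
- bar_tip (a point): middle of the bar's brass nose, which bears on the roller's shaft end: 135 mm down-slope of the post and 26 mm below its origin; axes as bar. It is 82 mm from the roller's middle when it touches. The bar's height in its guide varies by up to 1.6 mm either way, with wear.
- wedge: brass wedge lying across over the bar, under a fixed steel bridge (40 mm along the slope, 70 mm off the bed, reaching 30 mm either side of the bar) whose sloping underside is its ramp. Axes as bar. Origin: middle of the upright orange thumb plate (8 mm in x, 30 in y, 17 mm down and 16 up from it) at its near (-x) end, 50 to 85 mm from the bar's centre line.
- wedge_push (a point): middle of the thumb plate's outer face, where it is pushed; axes as bar. The captive wedge slides along (cos 8, 0, -sin 8) in its own axes, 60 mm at most, with 3.5 N of friction, and stays where left. It jams after 10 to 50 mm, at a place that varies with the wear and can only be felt: there the push rises within a few mm. 17 to 25 N locks it well.
- roller: black rubber platen roller, lying on the bench at the start: 22 mm thick over the middle 120 mm, 10 mm shaft ends, 165 mm long over all along its y, 0.14 kg, a 22 mm flange near the -y end. Origin: on its underside at mid-length (z up while lying), 11 mm below its axis.
- roller_mid (a point): middle of the roller, on its axis; axes as roller.
- solvent_bottle: white squeeze bottle with a red spout, 62 mm across, 187 mm tall; origin under its middle. A bystander.
- meter: yellow and black hand multimeter lying flat, 150 x 74 x 45 mm; origin under its middle. A bystander.
- yellow_tape: roll of yellow tape lying flat, 92 mm across, 22 mm high; origin under its middle. A bystander.
- blue_screwdriver: blue-handled screwdriver lying on the bench, 226 mm long; origin under its middle. A bystander.

How it is judged:
By the outcome, as a careful person would: the job done as asked, in the order asked, and still so for the second after the job is handed in, with the robot touching nothing.
It also fails if it takes over 69 s, if anything falls off the work surface, if the arm or the gripper's body presses on something with over 40 N, if the wrist force passes 120 N, or if a joint passes its speed limit or range.

## Robot

A 7-joint arm with a two-finger parallel gripper is mounted at the origin on the work surface; the furniture and walls round the work are solid. World frame = base frame: x ahead of the robot, y to its left, z up, the work surface at z = 0. Lengths are in mm, angles in rad, forces in N, time in s.
With the tool pointing down it reaches from about 400 to 925 mm from the base axis. Payload 5.6 kg.
Tool frame: the origin (TCP) lies midway between the tips of the shut fingers; the grasp point (between the pads) lies 19 mm behind it (arm.grasp_offset is the distance from the TCP to the grasp point, in mm); z points along the fingers, y is the line along which they close (so a half turn about z gives the same grasp; the last joint's range is limited). The gripper opens to 85 mm and grips with 20 to 120 N. Pads are 22 mm wide; open, the fingers measure 114 mm over their backs; the gripper's body (76 mm by 85 mm) begins 54 mm behind the grasp point. The pads swing forward as they close: fully open they stand 13 mm farther back than shut.
Start: joints at [-1.311, 0.468, -0.012, 1.603, 0.006, 1.071, -0.056], TCP at [193.868, 620.423, 205.89] pointing down, gripper open.
Joint ranges: [-2.53, 2.53], [-0.31, 2.02], [-1.57, 1.55], [0.28, 2.44], [-1.29, 4.43], [0.15, 1.84], [-2.92, 2.92]. Speed limits (rad/s): [2.57, 2.57, 3.14, 3.14, 3.14, 3.14, 3.14].

## Interface

Orientations are given as a rotation vector (axis times angle).
In Python, from plant import arm gives the robot as it stands.
- The arm moves only by the tool play_rows, never from a script. Its argument "plan" is text: rows parted by semicolons, each of 7 numbers parted by spaces: the opening, from 0 (shut) to 1 (fully open), then the shift along the tool's x, y, z each as a share of 25 cm, from -1 to 1, then the turn, a rotation vector about the tool's x, y, z each as a share of 2 pi rad, from -1 to 1. A call has 1 to 12 rows; each row is the pose to reach, as a shift and turn from the pose commanded when the call began, along the tool's axes at that moment, turning the shorter way round; what a row does not reach only later rows make up. A row lasts 1/10 s, in which the tool goes at most 50 mm and 8.59 degrees, less where a joint would pass 70% of its speed; a pose out of reach is approached as far as the arm can. A call with a number of a shift or a turn outside -1 to 1 is refused whole. A call with a gripper value outside its range is refused whole. The fingers move at their own pace and stop on an object; "grip_force" is the grip in N (left out, the last holds). Time passes only in rows, so rows that repeat a pose let the fingers close. It gives the time, the measured TCP pose, the force, the opening and the grip force at its end, in the units of the state.
- arm.get_state(): the state, without advancing time (a new reading comes with each control period).
- arm.get_image(name): name is "side" or "top" or "wrist"; returns (picture, depth): 400x640x3 uint8, blue, green, red; 400x640 float32, mm along the optical axis (not along the pixel's ray), 0 where there is no reading.
- arm.get_calibration(name): a dict with "K" (3x3 intrinsics, pixels), "D" ([k1, k2, p1, p2, k3] as OpenCV has them; the pictures are not rectified), "R" (3x3) and "t" (3): a world point X has camera coordinates R X + t; the wrist camera has in their place "T_tool_cam" (4x4, takes a point from camera to tool coordinates, whose origin is the TCP and whose axes are the flange's). Camera axes: x right, y down, z forward; pixel columns grow to the right and rows downward; lengths in mm; the calibration is good to about 2 mm. A picture is of the moment at which its call begins: read the wrist's pose just before it. get_calibration takes no time and is no camera call.
- arm.sign_off(): hands the job in; it is judged then, once.
The state is a dict: "clock": time; "joint_pos": joint angles; "joint_vel": joint speeds; "effort": joint torques, N m; "position": TCP position; "tool_rot": TCP orientation; "wrist_force": force on the tool from outside, world axes, zero at the start; "wrist_torque": the same for the moment, N m; "width": finger opening in mm; "finger_force": force on a finger pad.
Only numpy, scipy, OpenCV 4.12 (cv2) and the standard library are available. Lean on these libraries where they do the work, as an engineer would, in place of code of your own. Each camera call takes 0.05 s, during which the arm holds its last target. There are 200 camera calls.

## Working session

There is one attempt and no reset: what is moved stays moved. The work goes in short steps, Python scripts to look and compute and a tool call to move; the robot and the scene stay as the last step left them, time stands still between calls to the robot, and variables do not carry over. Pictures are saved under pics/ and viewed, at most 10 in all, crops included, and the job is handed in when it is done.

Besides the shell and the picture viewer there is one more tool, called after "Request:" as a command line: name --argument value ..., lists and objects as JSON in quotes. play_rows: Moves the arm, as the interface text tells. Its arguments: {"type":"object","properties":{"plan":{"type":"string"},"grip_force":{"type":"number"}},"required":["plan"]}

```bash
ls; mkdir -p pics; cat > h.py <<'E'
import numpy as np, cv2
from scipy.spatial.transform import Rotation as Rn
from plant import arm
def cal(n,st=None):
    c=arm.get_calibration(n); K=np.array(c["K"]);D=np.array(c["D"])
    if n=="wrist":
        st=st or arm.get_state(); T=np.array(c["T_tool_cam"])
        Rw=Rn.from_rotvec(st["tool_rot"]).as_matrix(); W=np.eye(4);W[:3,:3]=Rw;W[:3,3]=st["position"]
        M=W@T
    else:
        M=np.eye(4);R=np.array(c["R"]);M[:3,:3]=R.T;M[:3,3]=-R.T@np.array(c["t"])
    return K,D,M
def grab(n,name):
    st=arm.get_state(); im,d=arm.get_image(n)
    cv2.imwrite(f"pics/{name}.png",im); K,D,M=cal(n,st)
    np.savez(f"{name}.npz",im=im,d=d,K=K,D=D,M=M); return im,d
def cloud(name):
    z=np.load(f"{name}.npz"); h,w=z["d"].shape
    u,v=np.meshgrid(np.arange(w),np.arange(h))
    p=cv2.undistortPoints(np.stack([u,v],-1).reshape(-1,1,2).astype(np.float64),z["K"],z["D"]).reshape(h,w,2)
    P=np.dstack([p,np.ones((h,w))])*z["d"][...,None]
    P=P@z["M"][:3,:3].T+z["M"][:3,3]; P[z["d"]<=0]=np.nan
    return P,z["im"]
def proj(name,X):
    z=np.load(f"{name}.npz"); Mi=np.linalg.inv(z["M"])
    return cv2.projectPoints(np.atleast_2d(X).astype(float),cv2.Rodrigues(Mi[:3,:3])[0],Mi[:3,3],z["K"],z["D"])[0].reshape(-1,2)
E
python3 - <<'E'
from h import *
for n in("top","side"): grab(n,n+"0")
a=np.vstack([cv2.imread("pics/top0.png"),cv2.imread("pics/side0.png")])
print(arm.get_state())
for n in("top0","side0"):
    P,_=cloud(n); print(np.load(n+".npz")["M"].round(2)); 
    for v in range(50,400,70): print([tuple(P[v,u].round()) for u in range(60,640,130)])
E
```

```text
pics
{'clock': 0.1, 'joint_pos': array([-1.31102157,  0.46832732, -0.01161639,  1.60354446,  0.00598708,
        1.07138961, -0.05628818]), 'joint_vel': array([ 0.00058175, -0.00274818, -0.00055824, -0.00466415, -0.00185832,
       -0.00082592, -0.00166159]), 'effort': array([ 9.42093175e-04, -5.33515048e+01,  2.16499757e-02, -2.51961708e+01,
        1.15242891e-02,  4.35353344e-03,  2.31633976e-06]), 'position': array([193.70071035, 619.8916153 , 205.00346795]), 'tool_rot': array([-4.73832947e-01, -3.10550368e+00,  2.55615634e-03]), 'wrist_force': array([ 0.44199062,  0.41826388, -0.55453753]), 'wrist_torque': array([-0.00498329, -0.02981998,  0.03127322]), 'finger_force': 0.0, 'width': 85.27094223258385}
[[-3.0000e-02 -1.0000e+00  8.0000e-02  3.4585e+02]
 [-1.0000e+00  3.0000e-02 -1.0000e-02  1.6236e+02]
 [ 1.0000e-02 -8.0000e-02 -1.0000e+00  2.1519e+03]
 [ 0.0000e+00  0.0000e+00  0.0000e+00  1.0000e+00]]
[(np.float64(1672.0), np.float64(1790.0), np.float64(-958.0)), (np.float64(1223.0), np.float64(675.0), np.float64(-11.0)), (np.float64(1093.0), np.float64(109.0), np.float64(258.0
[... 2324 characters left out ...]
t64(207.0), np.float64(-187.0), np.float64(101.0)), (np.float64(-201.0), np.float64(-506.0), np.float64(66.0))]
[(np.float64(2552.0), np.float64(358.0), np.float64(-942.0)), (np.float64(822.0), np.float64(503.0), np.float64(-2.0)), (np.float64(466.0), np.float64(283.0), np.float64(-1.0)), (np.float64(88.0), np.float64(235.0), np.float64(143.0)), (np.float64(-238.0), np.float64(-157.0), np.float64(-2.0))]
[(np.float64(1951.0), np.float64(670.0), np.float64(-936.0)), (np.float64(611.0), np.float64(690.0), np.float64(-3.0)), (np.float64(317.0), np.float64(516.0), np.float64(9.0)), (np.float64(18.0), np.float64(497.0), np.float64(190.0)), (np.float64(-253.0), np.float64(153.0), np.float64(0.0))]
```

View pics/top0.png

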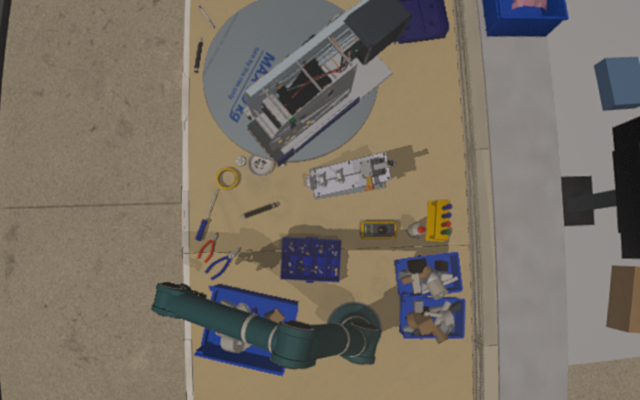

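View pics/side0.png

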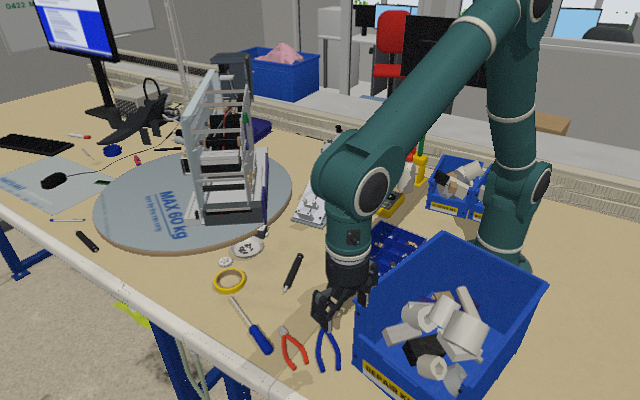

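The top view shows the rest at about (310-392, 155-195), with its low end to the left. The orange wedge is near (370,183) and the roller near (262,210). The bottle and meter are near (415,230) and (378,229). The side view shows the roller clear on the bench at (292,272), with the rest partly hidden by the arm. Next I'll measure the roller and rest.

```bash
python3 - <<'E'
from h import *
P,im=cloud("top0")
# roller: points dark near (262,210)
sub=np.zeros(im.shape[:2],bool); sub[198:222,240:284]=1
m=sub&(im.max(2)<90); Q=P[m]; print("roller n",m.sum(),Q.mean(0).round(1))
# bench plane
b=sub&(im.max(2)>120); print("bench z near",np.nanmedian(P[b][:,2]))
q=Q[:,:2]; c,s,(w,l),a=0,0,(0,0),0
r=cv2.minAreaRect(q.astype(np.float32)); print(r, cv2.boxPoints(r).round(1).tolist(), "zmax",np.nanpercentile(Q[:,2],[50,90]))
# rest
sub=np.zeros(im.shape[:2],bool); sub[145:205,300:400]=1
m=sub&(P[...,2]>35); n,lab,st,cen=cv2.connectedComponentsWithStats(m.astype(np.uint8)); print(st)
k=1+np.argmax(st[1:,4]); Q=P[lab==k]
r=cv2.minAreaRect(Q[:,:2].astype(np.float32)); print("rest",r,cv2.boxPoints(r).round(1).tolist(),np.nanpercentile(Q[:,2],[1,50,99,100]))
crop=im[145:205,300:400]; cv2.imwrite("pics/restcrop.png",cv2.resize(crop,None,fx=8,fy=8,interpolation=cv2.INTER_CUBIC)[:600])
E
```

```text
roller n 137 [nan nan nan]
bench z near 0.07970969605548817
((505.03179931640625, 370.6818542480469), (18.464223861694336, 138.38380432128906), 17.743881225585938) [[475.20001220703125, 433.79998779296875], [517.2999877929688, 302.0], [534.9000244140625, 307.6000061035156], [492.70001220703125, 439.3999938964844]] zmax [19.04657111 27.3777709 ]
[[     0      0    640    400 253375]
 [   300    145     42     17    449]
 [   306    152     91     43   2175]
 [   314    191      1      1      1]]
rest ((617.4556274414062, 4.99560546875), (135.3282928466797, 342.0937805175781), 7.06264066696167) [[529.2999877929688, 166.39999389648438], [571.2999877929688, -173.10000610351562], [705.5999755859375, -156.39999389648438], [663.5999755859375, 183.10000610351562]] [ 38.17933361 120.49178503 265.89208283 287.33467541]
```

View pics/restcrop.png

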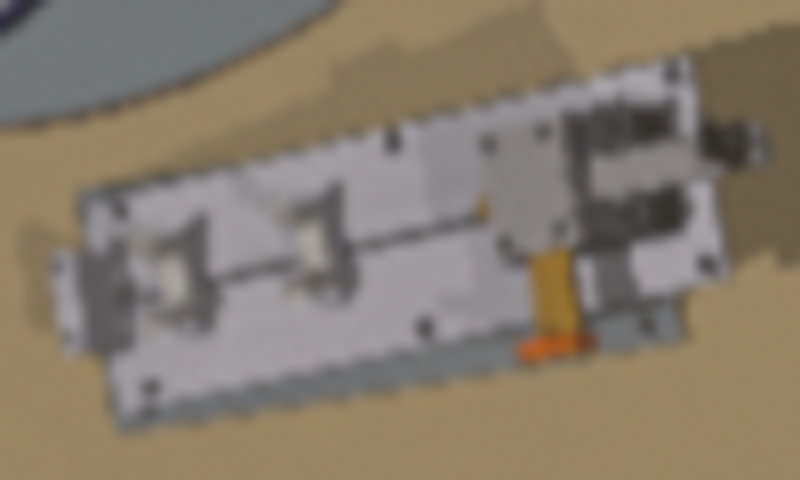

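The crop shows the stop at the far left (110,300) and the saddles at (180,270) and (320,240). The bridge is at (535,190), the orange thumb plate on the robot side at (555,348), and the post at (745,140). I'll move over the roller first.

Request:
play_rows --plan "1 -1 -0.4 0 0 0 0.152;1 -1 -0.4 0 0 0 0.152;1 -1 -0.4 0 0 0 0.152;1 -1 -0.4 0 0 0 0.152;1 -1 -0.4 0 0 0 0.152;1 -1 -0.4 0 0 0 0.152;1 -1 -0.4 0 0 0 0.152;1 -1 -0.4 0 0 0 0.152"

```text
clock: 0.9
position: [403.1, 449.5, 205.5]
tool_rot: [1.85, 2.539, -0.001]
wrist_force: [-0.6, 0.7, -0.1]
width: 85.8
finger_force: 0.0
```

```bash
cat >> h.py <<'E'
def frame(zt,yt):
    z=np.array(zt,float);z/=np.linalg.norm(z);y=np.array(yt,float);y-=z*(y@z);y/=np.linalg.norm(y)
    return np.column_stack([np.cross(y,z),y,z])
def go(pos,R=None):
    st=arm.get_state();R0=Rn.from_rotvec(st["tool_rot"]).as_matrix()
    d=R0.T@(np.array(pos)-st["position"]);r=np.zeros(3) if R is None else Rn.from_matrix(R0.T@R).as_rotvec()
    print("pos",st["position"].round(1),"F",np.array(st["wrist_force"]).round(1),"w",round(st["width"],1),"t",round(st["clock"],2))
    print("shift",(d/250).round(3),"turn",(r/2/np.pi).round(4),"rows",np.linalg.norm(d)/50,np.degrees(np.linalg.norm(r))/8.59)
E
python3 - <<'E'
from h import *
go([490,375,160],frame([0,0,-1],[.952,.305,0]))
print(arm.get_state()["joint_pos"].round(2)); print(arm.get_calibration("wrist"))
E
```

```text
pos [403.1 449.5 205.5] F [-0.6  0.7 -0.1] w 85.8 t 0.9
shift [-0.39   0.24   0.182] turn [-0.0001  0.0001  0.0002] rows 2.46359162821848 0.008944981181140796
[-1.09  0.39  0.26  1.74 -0.11  1.03 -0.49]
{'K': array([[330.51606944,   0.        , 317.39358811],
       [  0.        , 330.51606944, 197.44399894],
       [  0.        ,   0.        ,   1.        ]]), 'D': array([-0.01163078,  0.        ,  0.        ,  0.        ,  0.        ]), 'T_tool_cam': array([[-4.85954091e-04, -9.64944053e-01, -2.62455213e-01,
         6.63534770e+01],
       [ 9.99999782e-01, -3.51758305e-04, -5.58292969e-04,
        -4.03478370e-01],
       [ 4.46400679e-04, -2.62455427e-01,  9.64944014e-01,
        -1.68341167e+02],
       [ 0.00000000e+00,  0.00000000e+00,  0.00000000e+00,
         1.00000000e+00]])}
```

Request:
play_rows --plan "1 -0.39 0.24 0.18 0 0 0;1 -0.39 0.24 0.18 0 0 0;1 -0.39 0.24 0.18 0 0 0;1 -0.39 0.24 0.18 0 0 0"

```text
clock: 1.3
position: [491.6, 372.3, 159.1]
tool_rot: [1.852, 2.536, -0.005]
wrist_force: [-1.0, -0.1, -0.1]
width: 85.6
finger_force: 0.0
```

```bash
cat > rol.py <<'E'
import sys
from h import *
n=sys.argv[1]; im,d=grab("wrist",n); P,_=cloud(n)
st=arm.get_state(); g=np.linalg.norm(P[...,:2]-np.array([505,371]),axis=2)
m=(im.max(2)<100)&(P[...,2]>3)&(P[...,2]<45)&(g<130)
k,lab,s,c=cv2.connectedComponentsWithStats(m.astype(np.uint8)); i=1+np.argmax(s[1:,4]); Q=P[lab==i]
r=cv2.minAreaRect(Q[:,:2].astype(np.float32)); print("n",s[i],"box",r,cv2.boxPoints(r).round(1).tolist(),"z",np.nanpercentile(Q[:,2],[50,95]))
b=(g<150)&(im.min(2)>90); print("bench",np.nanmedian(P[b][:,2]))
E
python3 rol.py w1
```

```text
n [ 320  106   24  128 2812] box ((502.370361328125, 381.1120300292969), (21.95636749267578, 124.45069122314453), 18.5599365234375) [[472.20001220703125, 436.6000061035156], [511.79998779296875, 318.6000061035156], [532.5999755859375, 325.6000061035156], [493.0, 443.6000061035156]] z [20.77299439 22.86062559]
bench -0.0014970769730098255
```

View pics/w1.png

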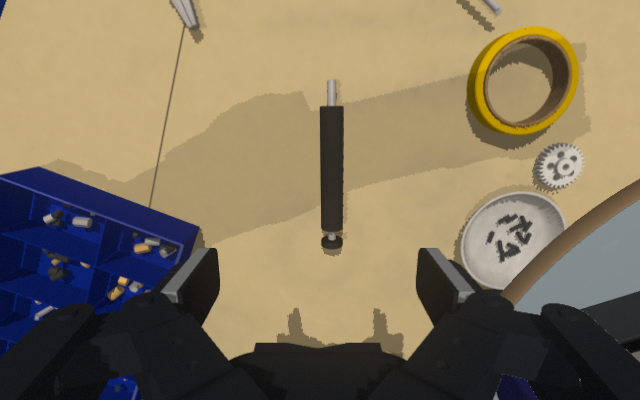

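The wrist view shows the roller's rubber from (331,106) to (331,232). The shaft points up and the flange is at (332,242). The fingers have clear room on both sides, so I'll go down and grip it.

```bash
python3 - <<'E'
from h import *
go([502.4,381.1,2],frame([0,0,-1],[.948,.318,0]))
E
```

```text
pos [490.  375.  159.9] F [-1.1  0.5 -0.3] w 85.5 t 1.35
shift [0.009 0.056 0.631] turn [-0.0003  0.0002 -0.0018] rows 3.1697723245842617 0.07826135366686256
```

Request:
play_rows --plan "0.7 0.009 0.056 0.2 0 0 -0.002;0.7 0.009 0.056 0.4 0 0 -0.002;0.7 0.009 0.056 0.55 0 0 -0.002;0.7 0.009 0.056 0.6 0 0 -0.002;0.7 0.009 0.056 0.631 0 0 -0.002;0.7 0.009 0.056 0.631 0 0 -0.002;0.2 0.009 0.056 0.631 0 0 -0.002;0.1 0.009 0.056 0.631 0 0 -0.002;0.1 0.009 0.056 0.631 0 0 -0.002;0.1 0.009 0.056 0.631 0 0 -0.002;0.1 0.009 0.056 0.631 0 0 -0.002" --grip_force 30

```text
clock: 2.45
position: [502.6, 382.7, 3.6]
tool_rot: [1.832, 2.552, 0.001]
wrist_force: [0.5, -0.5, -0.5]
width: 8.5
finger_force: 0.0
```

```bash
python3 rol.py w2; python3 -c "
from h import *; print(arm.get_state()['finger_force'],arm.get_state()['position'])"
```

```text
n [ 295  120   46  228 7745] box ((501.70599365234375, 382.9380187988281), (21.971023559570312, 120.41058349609375), 18.477954864501953) [[472.20001220703125, 436.6000061035156], [510.3999938964844, 322.3999938964844], [531.2000122070312, 329.29998779296875], [493.0, 443.5]] z [21.33532942 23.00240057]
bench -0.011537690776521003
0.0 [502.53336607 382.64186531   3.4614472 ]
```

View pics/w2.png

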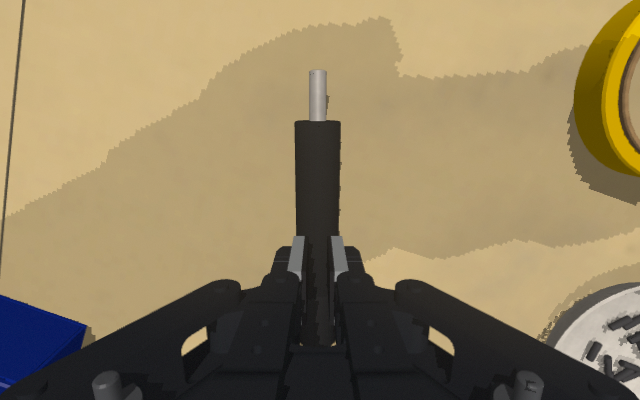

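The roller is still in place, at (317,120) and below. The pad tips at (300,240) and (337,240) look narrower than the roller. I'll check the depth of the tips.

```bash
python3 - <<'E'
from h import *
P,im=cloud("w2")
for v in (230,236,240,250,265,280,300,330):
    print(v,[(u,*P[v,u].round(0).tolist()) for u in (285,292,299,303,310,318,328,334,340,348,360)])
E
```

```text
230 [(285, 485.0, 378.0, 0.0), (292, 488.0, 379.0, -0.0), (299, 491.0, 387.0, 19.0), (303, 493.0, 388.0, 20.0), (310, 496.0, 390.0, 22.0), (318, 499.0, 391.0, 22.0), (328, 504.0, 393.0, 21.0), (334, 507.0, 393.0, 18.0), (340, 514.0, 387.0, -1.0), (348, 518.0, 389.0, 1.0), (360, 524.0, 391.0, -1.0)]
236 [(285, 486.0, 374.0, -1.0), (292, 490.0, 376.0, 1.0), (299, 491.0, 390.0, 33.0), (303, 492.0, 391.0, 34.0), (310, 497.0, 387.0, 20.0), (318, 500.0, 389.0, 23.0), (328, 503.0, 394.0, 34.0), (334, 506.0, 395.0, 34.0), (340, 508.0, 396.0, 33.0), (348, 519.0, 386.0, 0.0), (360, 525.0, 388.0, 0.0)]
240 [(285, 487.0, 372.0, -0.0), (292, 490.0, 373.0, 0.0), (299, 491.0, 390.0, 38.0), (303, 493.0, 391.0, 38.0), (310, 497.0, 385.0, 22.0), (318, 501.0, 387.0, 23.0), (328, 503.0, 394.0, 37.0), (334, 505.0, 395.0, 38.0), (340, 508.0, 396.0, 37.0), (348, 520.0, 383.0, -0.0), (360, 526.0, 386.0, 1.0)]
250 [(285, 487.0, 384.0, 39.0), (292, 489.0, 389.0, 49.0), (299, 492.0, 390.0, 48.0), (303, 493.0, 391.0, 49.0), (310, 499.0, 380.0, 22.0), (318, 503.0, 381.0, 21.0), (328, 503.0, 394.0, 48.0), (334, 5
[... 611 characters left out ...]
91.0, 67.0), (340, 506.0, 396.0, 74.0), (348, 507.0, 398.0, 76.0), (360, 511.0, 399.0, 76.0)]
300 [(285, 489.0, 391.0, 86.0), (292, 491.0, 391.0, 86.0), (299, 495.0, 385.0, 75.0), (303, 497.0, 380.0, 66.0), (310, 508.0, 353.0, 21.0), (318, 512.0, 354.0, 21.0), (328, 509.0, 375.0, 54.0), (334, 508.0, 384.0, 67.0), (340, 504.0, 397.0, 88.0), (348, 507.0, 397.0, 87.0), (360, 510.0, 398.0, 87.0)]
330 [(285, 490.0, 396.0, 106.0), (292, 493.0, 390.0, 98.0), (299, 498.0, 374.0, 76.0), (303, 510.0, 334.0, 20.0), (310, 513.0, 337.0, 22.0), (318, 517.0, 339.0, 23.0), (328, 523.0, 339.0, 21.0), (334, 527.0, 337.0, 16.0), (340, 511.0, 381.0, 78.0), (348, 503.0, 401.0, 106.0), (360, 506.0, 401.0, 106.0)]
```

```bash
python3 - <<'E'
from h import *
print([a for a in dir(arm) if a[0]!='_'],arm.grasp_offset)
for n in("w1","w2"):
    z=np.load(n+".npz");P,im=cloud(n);T=np.array(arm.get_calibration("wrist")["T_tool_cam"])
    W=z["M"]@np.linalg.inv(T);Q=(P-W[:3,3])@W[:3,:3]
    m=(abs(Q[...,1])<50)&(Q[...,2]<-5-0*Q[...,0])&(Q[...,2]>-110)&(P[...,2]>26)
    for lo in range(-70,0,4):
        k=m&(Q[...,2]>=lo)&(Q[...,2]<lo+4)
        if k.sum(): print(n,lo,k.sum(),"x",np.percentile(Q[k][:,0],[2,98]).round(1),"y-",Q[k&(Q[...,1]<0)][:,1].round(0)[[0,-1]] if (k&(Q[...,1]<0)).any() else '',"|y|",np.percentile(abs(Q[k][:,1]),[2,98]).round(1))
E
```

```text
['IKError', 'get_calibration', 'get_image', 'get_state', 'grasp_offset', 'sign_off'] 18.700000000000003
w1 -70 640 x [-6.1 11.3] y- [-44. -43.] |y| [42.  48.9]
w1 -66 688 x [-9.9 11.2] y- [-43. -43.] |y| [42. 49.]
w1 -62 620 x [-10.5  11.2] y- [-47. -43.] |y| [42.  48.9]
w1 -58 575 x [-10.6  11.3] y- [-46. -43.] |y| [42.  49.2]
w1 -54 545 x [-10.3  11.2] y- [-49. -43.] |y| [42.1 49.1]
w1 -50 485 x [-10.8  11.2] y- [-46. -44.] |y| [42. 49.]
w1 -46 419 x [-10.4  11.2] y- [-50. -43.] |y| [42.1 48.7]
w1 -42 195 x [-9.6  9.5] y- [-43. -43.] |y| [42.  43.7]
w2 -70 465 x [-2.3 13.6] y- [-16.  -6.] |y| [ 5.5 25.9]
w2 -66 715 x [-10.6  12. ] y- [-10.  -5.] |y| [ 4.  14.4]
w2 -62 288 x [-9.6 11.4] y- [-10.  -5.] |y| [ 3.8 11. ]
w2 -58 260 x [ 3.8 11.3] y- [-11.  -5.] |y| [ 3.8 17.5]
w2 -54 315 x [ 6.2 11.3] y- [-11.  -5.] |y| [ 4.3 17.9]
w2 -50 340 x [-9.2 11.3] y- [-10.  -5.] |y| [ 3.8 17.6]
w2 -46 309 x [ 4.  11.3] y- [-11.  -5.] |y| [ 3.8 17.8]
w2 -42 236 x [ 6.4 11.3] y- [-11. -14.] |y| [ 4.3 17.7]
w2 -38 236 x [-10.3  11.3] y- [-11.  -5.] |y| [ 3.8 17.6]
w2 -34 216 x [-5.4 11.4] y- [-10.  -5.] |y| [ 3.8 16. ]
w2 -30 26 x [ 8.3 10.8] y- [-11.  -5.] |y| [ 3.8 10.8]
```

The depth picture shows the real fingertips about 29 mm behind the reported TCP, at -29 mm nearly shut and -40 mm fully open. They closed above the roller. I'll use the measured tip offset from here: open, go down about 29 mm, and check the force before gripping.

Request:
play_rows --plan "0.55 0 0 0 0 0 0;0.55 0 0 0 0 0 0;0.55 0 0 0 0 0 0;0.55 0 0 0.04 0 0 0;0.55 0 0 0.08 0 0 0;0.55 0 0 0.115 0 0 0;0.55 0 0 0.115 0 0 0"

```text
clock: 3.2
position: [501.9, 382.1, -27.1]
tool_rot: [-1.832, -2.552, 0.003]
wrist_force: [-0.6, 0.2, 1.4]
width: 46.9
finger_force: 0.0
```

Request:
play_rows --plan "0.1 0 0 0 0 0 0;0.1 0 0 0 0 0 0;0.1 0 0 0 0 0 0;0.1 0 0 0 0 0 0;0.1 0 0 0 0 0 0"

```text
clock: 3.7
position: [502.9, 382.9, -25.1]
tool_rot: [1.832, 2.552, 0.002]
wrist_force: [-0.4, -0.2, 4.2]
width: 21.0
finger_force: 31.3
```

Request:
play_rows --plan "0.1 0 0 -0.1 0 0 0;0.1 0 0 -0.3 0 0 0;0.1 0 0 -0.5 0 0 0;0.1 0 0 -0.7 0 0 0;0.1 0 0 -0.9 0 0 0;0.1 0 0 -0.95 0 0 0;0.1 0 0 -0.95 0 0 0"

```text
clock: 4.4
position: [503.0, 383.3, 213.9]
tool_rot: [1.832, 2.552, 0.006]
wrist_force: [0.5, 0.0, -1.8]
width: 20.8
finger_force: 29.7
```

```bash
python3 - <<'E'
from h import *
P,im=cloud("top0")
psi=np.radians(7.06);ex=np.array([np.cos(psi),np.sin(psi),0]);ey=np.array([-np.sin(psi),np.cos(psi),0])
Q=P[145:205,300:400].reshape(-1,3); Q=Q[~np.isnan(Q[:,0])]
c=np.array([617.5,5,0]); u=(Q-c)@ex; v=(Q-c)@ey; z=Q[:,2]
# bed plane estimate: z + v*tan30 = const ; histogram on plate
m=(abs(u)<68)&(abs(v)<160)&(z>15); h=z[m]+v[m]*np.tan(np.radians(30)); print(np.histogram(h,bins=np.arange(60,200,5)))
for lo in range(-180,190,15):
    k=m=(v>=lo)&(v<lo+15)&(abs(u)<80)&(z>20)
    if k.sum(): print(lo,k.sum(),"u",u[k].min().round(),u[k].max().round(),"z",np.percentile(z[k],[5,50,98]).round())
st=arm.get_state(); print(st["position"],st["width"],st["finger_force"],st["wrist_force"])
E
```

```text
(array([  3,   1,   1,   6,   3,   8,  29, 117, 302, 458, 375, 150,  58,
        38,  33,  35,  28,  29,  45,  77,  80,  54,  37,  50,  56,  61,
        54]), array([ 60,  65,  70,  75,  80,  85,  90,  95, 100, 105, 110, 115, 120,
       125, 130, 135, 140, 145, 150, 155, 160, 165, 170, 175, 180, 185,
       190, 195]))
-180 6 u 3.0 18.0 z [238. 248. 250.]
-165 26 u -27.0 63.0 z [178. 250. 263.]
-150 118 u -48.0 68.0 z [179. 193. 279.]
-135 120 u -54.0 66.0 z [ 48. 190. 278.]
-120 116 u -46.0 67.0 z [ 70. 201. 233.]
-105 119 u -44.0 65.0 z [157. 209. 227.]
-90 87 u -64.0 65.0 z [152. 210. 226.]
-75 127 u -68.0 64.0 z [145. 222. 238.]
-60 161 u -68.0 65.0 z [125. 212. 234.]
-45 151 u -67.0 64.0 z [121. 133. 225.]
-30 103 u -42.0 66.0 z [108. 120. 133.]
-15 109 u -47.0 63.0 z [ 99. 112. 124.]
0 106 u -53.0 65.0 z [ 93. 105. 116.]
15 103 u -55.0 63.0 z [ 84.  96. 108.]
30 96 u -42.0 64.0 z [ 77.  96. 128.]
45 110 u -46.0 63.0 z [ 61.  79. 145.]
60 104 u -43.0 63.0 z [58. 69. 88.]
75 99 u -43.0 67.0 z [52. 61. 70.]
90 98 u -48.0 68.0 z [41. 55. 79.]
105 101 u -50.0 67.0 z [ 30.  51. 102.]
120 97 u -42.0 66.0 z [ 24.  37. 102.]
135 86 u -53.0 66.0 z [23. 33. 58.]
150 47 u -15.0 36.0 z [58. 68. 82.]
165 20 u -13.0 37.0 z [59. 70. 80.]
[503.03198323 383.25275568 213.85908318] 20.845401783448843 29.748660027980804 [ 0.45173184  0.03816635 -1.80329405]
```

```bash
cat >> h.py <<'E'
S,C=.5,np.sqrt(.75)
def rest(psi):
    ex=np.array([np.cos(psi),np.sin(psi),0]);ey=np.array([-np.sin(psi),np.cos(psi),0]);ez=np.array([0,0,1.])
    return ex,C*ey-S*ez,S*ey+C*ez   # across, down-slope, normal
E
python3 - <<'E'
from h import *
ex,ds,n=rest(np.radians(7.06)); home=np.array([620,74,110.])
p=home-70*ex+120*n; print(p)
go(p-36*n,np.column_stack([ds,ex,-n]))
E
```

```text
[543.15622087 124.94147239 213.92304845]
pos [503.  383.3 213.9] F [ 0.5  0.  -1.8] w 20.8 t 4.4
shift [-1.101 -0.193  0.122] turn [ 0.0089 -0.0834  0.0313] rows 5.622559090698225 3.752468619894507
```

Request:
play_rows --plan "0.1 -0.2 0 0 0.009 -0.083 0.031;0.1 -0.4 -0.05 0 0.009 -0.083 0.031;0.1 -0.6 -0.1 0.05 0.009 -0.083 0.031;0.1 -0.8 -0.15 0.1 0.009 -0.083 0.031;0.1 -1 -0.19 0.12 0.009 -0.083 0.031;0.1 -1 -0.19 0.12 0.009 -0.083 0.031;0.1 -1 -0.19 0.12 0.009 -0.083 0.031"

```text
clock: 5.1
position: [535.7, 127.3, 179.7]
tool_rot: [1.795, 2.031, -0.493]
wrist_force: [-0.1, 0.6, -2.3]
width: 20.6
finger_force: 29.7
```

```bash
python3 - <<'E'
from h import *
grab("wrist","w3")
ex,ds,n=rest(np.radians(7.06)); home=np.array([620,74,110.])
print(arm.get_state()["joint_pos"].round(2)); go(home-70*ex+84*n,np.column_stack([ds,ex,-n]))
P,im=cloud("w3"); Q=(P-home)@np.column_stack([ex,ds,n])
np.save("q3.npy",Q)
for a in range(-120,160,10):
    k=(abs(Q[...,1]-a)<5)&(abs(Q[...,0])<80)&(Q[...,2]>-8)&(Q[...,2]<40)
    if k.sum(): print(a,k.sum(),np.percentile(Q[k][:,0],[1,50,99]).round(),np.percentile(Q[k][:,2],[2,50,98]).round())
k=(abs(Q[...,2]+36)<8)&(abs(Q[...,0])<60); A=np.c_[Q[k][:,:2],np.ones(k.sum())]; print("bed",np.linalg.lstsq(A,Q[k][:,2],rcond=None)[0])
E
```

```text
[-0.98  0.49  0.53  1.83  0.28  1.1  -0.51]
pos [536.2 129.9 180.2] F [ 0.4  0.8 -0.9] w 20.9 t 5.15
shift [-0.087  0.025  0.038] turn [-0.0009  0.0002  0.0006] rows 0.49385685254525297 0.04764530573619648
-30 220 [-25.  14.  25.] [-5. 17. 21.]
-20 616 [-25.  14.  25.] [-7. 12. 21.]
50 297 [-26.  13.  24.] [-6. 17. 21.]
60 570 [-26.  13.  24.] [-7. 15. 21.]
100 832 [-27.  -4.  23.] [-3. 14. 18.]
110 862 [-27.  -2.  23.] [-0. 14. 19.]
bed [ 2.60968851e-03 -4.06811776e-03 -3.58344338e+01]
```

View pics/w3.png

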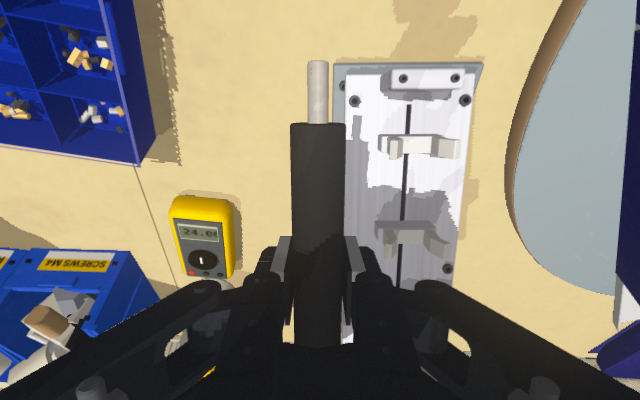

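The view shows the stop at (425,78), the saddles at (420,147) and (410,235), and the slot between them. The held roller is at (317,240) with the shaft pointing down-slope. The saddle positions match my rest estimate, so I'll refine it.

```bash
python3 - <<'E'
from h import *
Q=np.load("q3.npy")
for lo,hi in((-50,5),(25,80),(85,130)):
    for z0,z1 in((-25,-14),(-14,-8),(-8,0),(0,8),(8,15),(15,24)):
        k=(Q[...,1]>lo)&(Q[...,1]<hi)&(abs(Q[...,0])<32)&(Q[...,2]>z0)&(Q[...,2]<z1)
        if k.sum()>8: print((lo,hi),(z0,z1),k.sum(),"s",np.percentile(Q[k][:,1],[2,10,50,90,98]).round(1),"x",np.percentile(Q[k][:,0],[1,50,99]).round(1))
E
```

```text
(-50, 5) (-25, -14) 375 s [-28.4 -24.8 -16.7 -16.2 -15.9] x [-25.6  -6.9  25.7]
(-50, 5) (-14, -8) 497 s [-29.5 -28.3 -21.8 -16.7 -16.3] x [-21.3   1.5  19.9]
(-50, 5) (-8, 0) 125 s [-29.2 -26.8 -17.6 -16.3 -16. ] x [-21.2  13.9  20.9]
(-50, 5) (0, 8) 134 s [-28.9 -26.5 -17.1 -16.2 -16. ] x [-21.2  14.   21.3]
(-50, 5) (8, 15) 205 s [-29.4 -27.9 -21.  -16.5 -15.9] x [-21.4  15.3  21.6]
(-50, 5) (15, 24) 372 s [-29.9 -28.5 -22.5 -16.9 -16.2] x [-25.2  18.4  25.5]
(25, 80) (-25, -14) 205 s [50.2 52.6 61.7 63.7 63.9] x [-26.6 -22.9  23.5]
(25, 80) (-14, -8) 555 s [50.  51.  57.3 62.9 63.7] x [-22.8   2.   15.2]
(25, 80) (-8, 0) 97 s [50.7 52.1 59.  63.5 63.8] x [-22.2  13.   19. ]
(25, 80) (0, 8) 96 s [50.3 52.  59.6 63.5 63.8] x [-22.   13.1  19.5]
(25, 80) (8, 15) 223 s [50.3 51.6 57.3 63.1 63.7] x [-19.7  14.4  19.5]
(25, 80) (15, 24) 451 s [49.9 51.3 56.8 62.3 63.4] x [-26.1  17.5  24.7]
(85, 130) (-25, -14) 81 s [ 98.6  98.7  99.  108.1 110.5] x [-27.1 -25.9  22.1]
(85, 130) (-14, -8) 44 s [ 98.4  98.4 100.3 109.5 110.9] x [-27.2 -26.6  -7.9]
(85, 130) (-8, 0) 65 s [ 98.7  98.8  99.7 108.7 111.1] x [-27.2 -26.6  22.1]
(85, 130) (0, 8) 72 s [ 98.4  98.4  99.2 109.1 111. ] x [-27.3 -26.5   3.8]
(85, 130) (8, 15) 1302 s [ 98.8  99.5 105.4 111.4 112.2] x [-27.   -2.5  23.2]
(85, 130) (15, 24) 255 s [100.6 102.5 105.8 109.9 111.3] x [-23.7   5.4  22.1]
```

```bash
cat >> h.py <<'E'
EX0,DS0,N0=rest(np.radians(7.06))
HOME=np.array([620,74,110.])+16.5*DS0-.4*EX0
EX,DS,N=rest(np.radians(8.0)); RT=np.column_stack([DS,EX,-N])
def W(x,s,n): return HOME+x*EX+s*DS+n*N   # point in rest-home coordinates
E
python3 - <<'E'
from h import *
z=np.load("w3.npz");P,im=cloud("w3");T=np.array(arm.get_calibration("wrist")["T_tool_cam"])
Wt=z["M"]@np.linalg.inv(T);q=(P-Wt[:3,3])@Wt[:3,:3]
for v,u in((60,317),(64,317),(68,317),(100,317),(118,317),(126,317),(130,317),(160,317),(200,317),(230,317)): print(v,q[v,u].round(1))
k=(q[...,2]<-25)&(q[...,2]>-60)&(abs(q[...,1])<20)&(q[...,0]>62)&(q[...,0]<100); print("x",np.percentile(q[k][:,0],[1,50,99.5]),"y",np.percentile(q[k][:,1],[1,50,99]))
k=(q[...,2]<-25)&(q[...,2]>-60)&(abs(q[...,1])<20)&(q[...,0]>20)&(q[...,0]<55); print("y",np.percentile(q[k][:,1],[1,50,99]))
print("HOME",HOME.round(1)); go(W(0,-10,60)-36*N,RT); go(W(0,-10,4)-36*N,RT)
E
```

```text
60 [ 82.8  -0.6 -39.6]
64 [ 81.5  -0.6 -39.2]
68 [ 80.1  -0.6 -40.1]
100 [ 68.9  -0.6 -40.5]
118 [ 62.3  -0.6 -39.9]
126 [ 59.7  -0.6 -45.8]
130 [ 58.3  -0.6 -46.6]
160 [ 47.6  -0.6 -47.9]
200 [ 31.8  -0.6 -45.6]
230 [ 20.2  -0.6 -47.5]
x [62.34044629 72.78832777 82.8746737 ] y [-4.03394079 -0.23439499  3.58027333]
y [-10.92191898  -0.5967495   10.1115866 ]
HOME [617.8  88.1 101.8]
pos [536.2 129.9 180.2] F [ 0.4  0.8 -0.9] w 20.9 t 5.15
shift [-0.062  0.305  0.277] turn [-0.0022  0.0001 -0.0016] rows 2.081792105736995 0.11554467741947931
pos [536.2 129.9 180.2] F [ 0.4  0.8 -0.9] w 20.9 t 5.15
shift [-0.062  0.308  0.501] turn [-0.0022  0.0001 -0.0016] rows 2.9555533046983906 0.11554467741947931
```

Request:
play_rows --plan "0.1 -0.03 0.15 0 -0.002 0 -0.002;0.1 -0.062 0.31 0 -0.002 0 -0.002;0.1 -0.062 0.31 0.05 -0.002 0 -0.002;0.1 -0.062 0.31 0.2 -0.002 0 -0.002;0.1 -0.062 0.31 0.32 -0.002 0 -0.002;0.1 -0.062 0.31 0.42 -0.002 0 -0.002;0.1 -0.062 0.31 0.48 -0.002 0 -0.002;0.1 -0.062 0.31 0.5 -0.002 0 -0.002;0.1 -0.062 0.31 0.5 -0.002 0 -0.002"

```text
clock: 6.05
position: [623.1, 65.5, 80.6]
tool_rot: [1.772, 2.046, -0.475]
wrist_force: [0.3, 1.2, -1.1]
width: 20.6
finger_force: 30.0
```

```bash
python3 - <<'E'
from h import *
grab("wrist","w4"); go(W(.4,-10,0)-36*N,RT)
P,im=cloud("w4"); Q=(P-HOME)@np.column_stack([EX,DS,N])
for a,b in((25,55),(60,80)):
    k=(Q[...,1]>a)&(Q[...,1]<b)&(abs(Q[...,0])<14)&(Q[...,2]>-4)&(Q[...,2]<30)&(im.max(2)<(90 if b<60 else 256)); print(k.sum(),np.percentile(Q[k][:,0],[2,50,98]).round(1),np.percentile(Q[k][:,2],[50,98]).round(1))
k=(Q[...,1]>33)&(Q[...,1]<47)&(Q[...,2]>12)&(abs(Q[...,0])<30)&(im.min(2)>110); print(np.percentile(Q[k],[2,98],axis=0).round(1))
E
```

```text
pos [623.7  66.   81.4] F [-0.2  0.7 -0.9] w 20.7 t 6.1
shift [-0.002 -0.009  0.028] turn [ 0.0005 -0.0001  0.0004] rows 0.1476047557987413 0.02672966983121477
3822 [-8.8  1.6 11.6] [15.9 18.1]
824 [-2.6  1.5  5.3] [ 9.6 11.2]
[[-24.5  33.6  12.4]
 [ 25.6  46.8  21.5]]
```

View pics/w4.png

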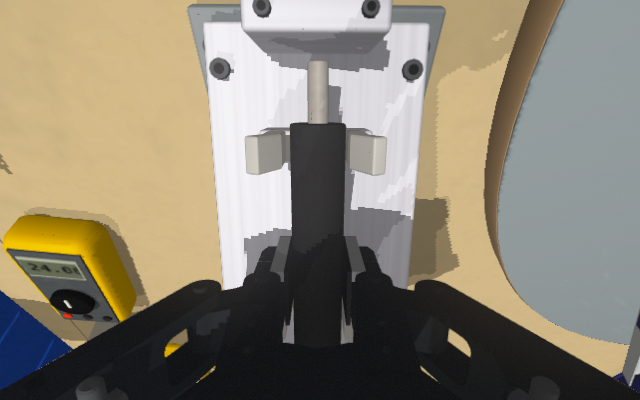

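The roller is centred over the lower saddle (arms at (264,153) and (368,153), shaft at (317,90)) and in line with the slot. It is about 6 mm above the saddle floor.

Request:
play_rows --plan "0.1 -0.002 -0.004 0.01 0 0 0;0.1 -0.002 -0.004 0.016 0 0 0;0.1 -0.002 -0.004 0.02 0 0 0;0.1 -0.002 -0.004 0.022 0 0 0"

```text
clock: 6.5
position: [622.8, 61.7, 76.8]
tool_rot: [1.773, 2.045, -0.474]
wrist_force: [-0.2, 0.3, -1.7]
width: 20.8
finger_force: 30.0
```

Request:
play_rows --plan "0.1 0 0 0.002 0 0 0;0.1 0 0 0.004 0 0 0;0.1 0 0 0.004 0 0 0"

```text
clock: 6.8
position: [622.9, 61.2, 76.0]
tool_rot: [1.773, 2.045, -0.474]
wrist_force: [-0.6, 1.4, 1.4]
width: 20.9
finger_force: 30.3
```

Request:
play_rows --plan "0.1 0 0 0.002 0 0 0;0.1 0 0 0.003 0 0 0"

```text
clock: 7.0
position: [622.9, 61.2, 75.9]
tool_rot: [1.773, 2.045, -0.474]
wrist_force: [-3.9, 3.1, 7.5]
width: 21.0
finger_force: 30.8
```

It is seated, with contact at about 8 N. Release and retreat along the normal.

Request:
play_rows --plan "0.35 0 0 0 0 0 0;0.5 0 0 0 0 0 0;0.55 0 0 0 0 0 0;0.55 0 0 -0.06 0 0 0;0.55 0 0 -0.16 0 0 0;0.55 0 0 -0.36 0 0 0;0.55 0 0 -0.56 0 0 0;0.55 0 0 -0.56 0 0 0"

```text
clock: 7.8
position: [616.2, 136.4, 202.6]
tool_rot: [1.769, 2.048, -0.456]
wrist_force: [-0.3, -0.0, -0.1]
width: 46.7
finger_force: 0.0
```

```bash
python3 - <<'E'
from h import *
grab("wrist","w5"); grab("top","top5")
P,im=cloud("w5"); Q=(P-HOME)@np.column_stack([EX,DS,N]); np.save("q5.npy",Q)
go(W(0,-267,100),RT)
for a in range(-75,100,5):
    k=(abs(Q[...,1]-a)<2.5)&(abs(Q[...,0])<14)&(Q[...,2]>-4)&(Q[...,2]<16)
    if k.sum(): print(a,k.sum(),np.percentile(Q[k][:,0],[2,98]).round(1),np.percentile(Q[k][:,2],[50,95]).round(1))
E
```

```text
pos [613.3 131.3 197.8] F [-0.8 -0.2 -0.6] w 47.0 t 7.9
shift [-1.026 -0.008  0.018] turn [ 0.0008 -0.0003  0.0003] rows 5.1322238638806 0.03649036162417134
-75 30 [-2.4  4. ] [3.5 5. ]
-70 57 [-9.5 11.1] [ 9.9 11.4]
-65 128 [-9.5 11.2] [ 9.5 11.5]
-60 121 [-9.5 11.2] [ 9.9 11.6]
-55 126 [-9.4 11.1] [ 9.7 11.7]
-50 129 [-9.3 11.1] [ 9.8 11.7]
-45 138 [-13.5  13.7] [ 9.5 11.6]
-40 145 [-13.4  13.7] [ 9.5 11.8]
-35 150 [-13.5  13.7] [ 9.3 11.3]
-30 139 [-10.1  11. ] [ 9.5 11.7]
-25 139 [-10.   10.9] [ 9.8 11.5]
-20 142 [-9.9 10.9] [ 9.5 11.6]
-15 142 [-9.9 10.8] [ 9.7 11.5]
-10 146 [-9.8 10.8] [ 9.6 11.7]
-5 145 [-9.7 10.8] [ 9.5 11.6]
0 147 [-9.6 10.8] [ 9.7 11.7]
5 153 [-9.6 11.7] [ 9.7 12. ]
10 155 [-9.5 11.6] [ 9.5 11.6]
15 159 [-9.4 11.6] [ 9.8 11.7]
20 156 [-9.4 11.5] [ 9.6 11.7]
25 156 [-9.3 11.5] [ 9.7 11.9]
30 163 [-10.   11.4] [ 9.6 11.8]
35 188 [-13.8  12.1] [ 9.5 11.7]
40 186 [-13.8  13.9] [ 9.5 11.6]
45 183 [-13.7  12.3] [ 9.5 11.7]
50 128 [-9.1 10.5] [ 7.  11.7]
55 54 [-2.6  4. ] [3.5 5. ]
60 63 [-2.5  4. ] [3.4 4.9]
65 54 [-2.5  4. ] [3.6 4.6]
70 54 [-2.5  4. ] [3.6 5.2]
80 74 [-13.3  13.3] [ 8.6 11.9]
85 278 [-13.4  13.7] [14.1 15.3]
90 256 [-13.4  13.6] [14.2 15.3]
95 179 [-13.4  13.2] [13.9 15.1]
```

View pics/w5.png

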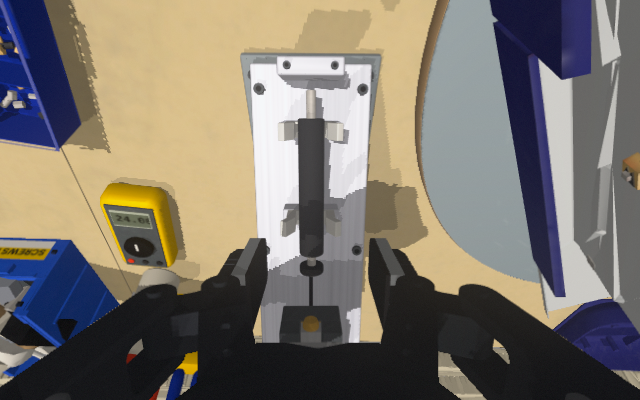

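The roller lies in both saddles, running from (311,90) to (311,268), with the stop at (310,68) and the brass nose at (311,325). Next I'll look at the bar post and wedge.

Request:
play_rows --plan "0.55 -0.18 0 0 0 0 0;0.55 -0.36 0 0 0 0 0;0.55 -0.54 0 0 0 0 0;0.55 -0.72 0 0 0 0 0;0.55 -0.88 0 0 0 0 0;0.55 -0.88 0 0 0 0 0;0.55 -0.88 0 0 0 0 0"

```text
clock: 8.6
position: [638.9, -60.6, 305.6]
tool_rot: [1.777, 2.043, -0.477]
wrist_force: [-0.2, 0.3, 0.0]
width: 46.8
finger_force: 0.0
```

```bash
python3 - <<'E'
from h import *
grab("wrist","w6")
P,im=cloud("w6"); Q=(P-HOME)@np.column_stack([EX,DS,N]); np.save("q6.npy",Q)
go(W(0,-230,100),RT); print(arm.get_state()["joint_pos"].round(2))
hsv=cv2.cvtColor(im,cv2.COLOR_BGR2HSV)
def rep(t,k):
    if k.sum(): print(t,k.sum(),"x",np.percentile(Q[k][:,0],[2,50,98]).round(1),"s",np.percentile(Q[k][:,1],[2,50,98]).round(1),"n",np.percentile(Q[k][:,2],[2,50,98]).round(1))
ok=(abs(Q[...,0])<120)&(Q[...,1]<-40)&(Q[...,1]>-320)&(Q[...,2]<60)
rep("post",ok&(im.max(2)<80)&(Q[...,2]>30)&(abs(Q[...,0])<20))
rep("posttop",ok&(Q[...,2]>38)&(abs(Q[...,0])<20)&(Q[...,1]<-230))
o=ok&(hsv[...,0]<14)&(hsv[...,1]>170); rep("orange",o); rep("orange top",o&(Q[...,2]>np.nanpercentile(Q[o][:,2],90)-3))
E
```

```text
pos [638.9 -58.7 304.8] F [-0.   0.4 -0.2] w 46.9 t 8.65
shift [-0.    -0.002  0.007] turn [-0.0001 -0.0001  0.0004] rows 0.035508499274873796 0.017488769694955345
[-0.68  0.41  0.61  1.64  0.32  1.16 -0.1 ]
post 465 x [-9.1 -0.1  8.2] s [-279.9 -272.2 -268.9] n [30.8 42.  43.6]
posttop 375 x [-9.1 -0.1  8.2] s [-280.2 -273.6 -269. ] n [38.5 42.3 43.7]
orange 469 x [-80.  -73.2 -72.7] s [-190.9 -176.2 -163.2] n [18.7 39.9 46.6]
orange top 172 x [-80.3 -73.7 -72.8] s [-190.8 -175.6 -162.8] n [43.1 45.  47. ]
```

View pics/w6.png

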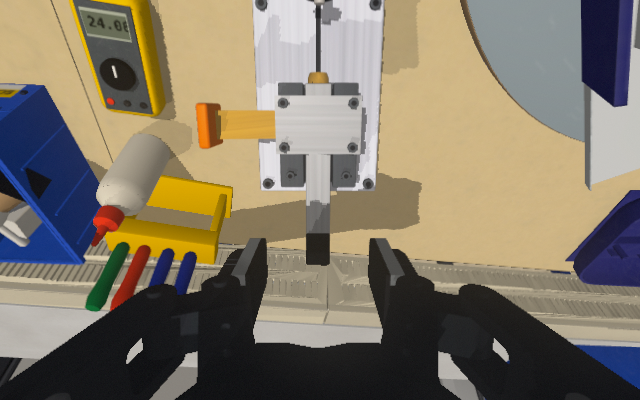

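The bar post's top is at (317,250). The thumb plate is at (208,125) with the wedge under the bridge at (318,115). The bottle at (135,175) stands on the near side. I'll bring the shut fingers in behind the post and also check the bottle's clearance.

Request:
play_rows --plan "0 -0.18 0 0 0 0 0;0 -0.296 0 0 0 0 0;0 -0.296 0 0 0 0 0;0 -0.296 0 0.1 0 0 0;0 -0.296 0 0.3 0 0 0;0 -0.296 0 0.42 0 0 0;0 -0.296 0 0.43 0 0 0;0 -0.296 0 0.43 0 0 0"

```text
clock: 9.45
position: [656.5, -173.6, 249.0]
tool_rot: [1.771, 2.048, -0.477]
wrist_force: [-0.1, 0.5, 0.4]
width: -0.3
finger_force: 0.0
```

```bash
python3 - <<'E'
from h import *
go(W(0,-292,-10),RT)
p=arm.get_state()["position"]; print("rest coords",((p-HOME)@np.column_stack([EX,DS,N])).round(1))
P,im=cloud("top5"); Q=(P-HOME)@np.column_stack([EX,DS,N])
k=np.zeros(P.shape[:2],bool);k[205:255,385:435]=1
k&=(P[...,2]>70)&(P[...,2]<230); print("bottle?",k.sum(),np.percentile(P[k],[2,50,98],axis=0).round(0))
print("thumb world",W(-80.5,-177,30).round(0),"tool body pt",W(-96,-177,105).round(0))
q=np.load("q6.npy")
for s in(-160,-177,-195,-205,-215,-225,-235,-245): 
    k=(abs(q[...,1]-s)<4); print(s,[(x,np.nanmedian(q[...,2][k&(abs(q[...,0]-x)<3)]).round(0)) for x in(-30,-22,-15,0,15,22,30)])
E
```

```text
pos [ 656.5 -173.6  249. ] F [-0.1  0.5  0.4] w -0.3 t 9.45
shift [ 0.043 -0.007  0.021] turn [ 0.0001 -0.      0.0007] rows 0.241499251051715 0.031204004914466024
rest coords [   1.8 -302.7   -4.8]
bottle? 220 [[ 371. -331.   72.]
 [ 400. -261.  119.]
 [ 430. -240.  179.]]
thumb world [557. -60. 216.] tool body pt [537. -25. 281.]
-160 [(-30, np.float64(34.0)), (-22, np.float64(35.0)), (-15, np.float64(34.0)), (0, np.float64(34.0)), (15, np.float64(34.0)), (22, np.float64(35.0)), (30, np.float64(34.0))]
-177 [(-30, np.float64(34.0)), (-22, np.float64(34.0)), (-15, np.float64(34.0)), (0, np.float64(34.0)), (15, np.float64(34.0)), (22, np.float64(34.0)), (30, np.float64(34.0))]
-195 [(-30, np.float64(34.0)), (-22, np.float64(36.0)), (-15, np.float64(34.0)), (0, np.float64(34.0)), (15, np.float64(34.0)), (22, np.float64(36.0)), (30, np.float64(34.0))]
-205 [(-30, np.float64(11.0)), (-22, np.float64(11.0)), (-15, np.float64(11.0)), (0, np.float64(9.0)), (15, np.float64(11.0)), (22, np.float64(11.0)), (30, np.float64(11.0))]
-215 [(-30, np.float64(198.0)), (-22, np.float64(210.0)), (-15, np.float64(216.0)), (0, np.float64(9.0)), (15, np.float64(215.0)), (22, np.float64(209.0)), (30, np.float64(197.0))]
-225 [(-30, np.float64(155.0)), (-22, np.float64(153.0)), (-15, np.float64(201.0)), (0, np.float64(210.0)), (15, np.float64(201.0)), (22, np.float64(155.0)), (30, np.float64(154.0))]
-235 [(-30, np.float64(nan)), (-22, np.float64(156.0)), (-15, np.float64(-36.0)), (0, np.float64(9.0)), (15, np.float64(-36.0)), (22, np.float64(156.0)), (30, np.float64(nan))]
-245 [(-30, np.float64(-36.0)), (-22, np.float64(152.0)), (-15, np.float64(-36.0)), (0, np.float64(9.0)), (15, np.float64(-37.0)), (22, np.float64(153.0)), (30, np.float64(-36.0))]
  return np.nanmean(a, axis, out=out, keepdims=keepdims)
```

Request:
play_rows --plan "0 0.01 -0.007 0.02 0 0 0;0 0.04 -0.007 0.02 0 0 0;0 0.07 -0.007 0.02 0 0 0;0 0.1 -0.007 0.02 0 0 0;0 0.13 -0.007 0.02 0 0 0;0 0.16 -0.007 0.02 0 0 0;0 0.18 -0.007 0.02 0 0 0;0 0.2 -0.007 0.02 0 0 0;0 0.21 -0.007 0.02 0 0 0;0 0.22 -0.007 0.02 0 0 0"

```text
clock: 10.45
position: [648.5, -130.8, 218.3]
tool_rot: [1.773, 2.045, -0.474]
wrist_force: [2.0, -1.8, 3.1]
width: -0.0
finger_force: 1.4
```

```bash
cat > s.py <<'E'
from h import *
B=np.column_stack([EX,DS,N]);st=arm.get_state()
print("rest coords",((st["position"]-HOME)@B).round(2),"F(x,s,n)",(np.array(st["wrist_force"])@B).round(2),st["clock"])
E
python3 s.py
```

```text
rest coords [-9.0000e-02 -2.4967e+02 -9.6200e+00] F(x,s,n) [ 1.69 -3.31  1.64] 10.45
```

Request:
play_rows --plan "0 0.012 0 0 0 0 0;0 0.024 0 0 0 0 0;0 0.034 0 0 0 0 0;0 0.042 0 0 0 0 0;0 0.046 0 0 0 0 0;0 0.05 0 0 0 0 0"

```text
clock: 11.05
position: [646.8, -120.2, 212.0]
tool_rot: [1.773, 2.045, -0.475]
wrist_force: [2.1, -1.4, 2.4]
width: -0.0
finger_force: 1.4
```

```bash
python3 s.py
```

```text
rest coords [  -0.34 -237.24   -9.65] F(x,s,n) [ 1.85 -2.68  1.28] 11.05
```

Request:
play_rows --plan "0 0.004 0 0 0 0 0;0 0.008 0 0 0 0 0"

```text
clock: 11.25
position: [646.5, -118.6, 211.1]
tool_rot: [1.773, 2.044, -0.475]
wrist_force: [2.6, -2.3, 2.3]
width: 0.1
finger_force: 1.5
```

```bash
python3 s.py
```

```text
rest coords [  -0.35 -235.44   -9.69] F(x,s,n) [ 2.25 -3.44  0.61] 11.25
```

Request:
play_rows --plan "0 0.004 0 0 0 0 0;0 0.008 0 0 0 0 0"

```text
clock: 11.45
position: [646.5, -118.0, 210.7]
tool_rot: [1.773, 2.043, -0.476]
wrist_force: [2.4, -5.2, 5.3]
width: 0.1
finger_force: 3.6
```

```bash
python3 s.py
```

```text
rest coords [  -0.32 -234.68   -9.65] F(x,s,n) [ 1.62 -7.39  1.88] 11.45
```

Request:
play_rows --plan "0 0.002 0 0 0 0 0;0 0.004 0 0 0 0 0;0 0.004 0 0 0 0 0"

```text
clock: 11.75
position: [646.5, -117.9, 210.7]
tool_rot: [1.773, 2.041, -0.476]
wrist_force: [2.0, -5.7, 6.5]
width: 0.1
finger_force: 3.8
```

```bash
python3 s.py
```

```text
rest coords [  -0.34 -234.68   -9.63] F(x,s,n) [ 1.2  -8.4   2.69] 11.75
```

Request:
play_rows --plan "0 0.006 0 0 0 0 0;0 0.012 0 0 0 0 0;0 0.016 0 0 0 0 0;0 0.016 0 0 0 0 0"

```text
clock: 12.15
position: [646.4, -117.9, 210.8]
tool_rot: [1.773, 2.036, -0.479]
wrist_force: [2.1, -11.2, 10.4]
width: -0.0
finger_force: 7.3
```

```bash
python3 s.py
```

```text
rest coords [  -0.37 -234.63   -9.57] F(x,s,n) [  0.5  -15.04   3.3 ] 12.15
```

The roller is firmly home: the push reached 15 N with no further travel. Now retreat and go round to the wedge.

Request:
play_rows --plan "0 -0.05 0 0 0 0 0;0 -0.1 0 0 0 0 0;0 -0.12 0 0 0 0 0;0 -0.12 0 -0.15 0 0 0;0 -0.12 0 -0.33 0 0 0;0 -0.12 -0.15 -0.36 0 0 0;0 -0.05 -0.3 -0.36 0 0 0;0 0.05 -0.43 -0.36 0 0 0;0 0.18 -0.43 -0.36 0 0 0;0 0.18 -0.43 -0.36 0 0 0"

```text
clock: 13.15
position: [525.7, -39.9, 260.7]
tool_rot: [1.767, 2.054, -0.474]
wrist_force: [0.5, -0.1, 0.2]
width: 0.2
finger_force: 0.0
```

```bash
python3 s.py; python3 - <<'E'
from h import *
go(W(-106,-177,-10),RT)
grab("wrist","w7"); P,im=cloud("w7"); Q=(P-HOME)@np.column_stack([EX,DS,N])
hsv=cv2.cvtColor(im,cv2.COLOR_BGR2HSV)
for t,k in(("orange",(hsv[...,0]<14)&(hsv[...,1]>170)&(Q[...,2]>38)&(Q[...,2]<60)&(abs(Q[...,0])<100)),("dark top",(abs(Q[...,0])<14)&(Q[...,1]<-205)&(Q[...,2]>38)&(Q[...,2]<55)),("roller",(abs(Q[...,0])<8)&(Q[...,1]>-75)&(Q[...,1]<75)&(Q[...,2]>8)&(Q[...,2]<14))):
    if k.sum(): print(t,k.sum(),np.percentile(Q[k],[2,50,98],axis=0).round(1).tolist())
E
```

```text
rest coords [-109.12 -178.17   80.67] F(x,s,n) [ 0.53 -0.29  0.09] 13.15
pos [525.7 -39.9 260.7] F [ 0.5 -0.1  0.2] w 0.2 t 13.15
shift [0.004 0.012 0.363] turn [ 0.0003 -0.0004  0.0015] rows 1.8146332760297978 0.0683612779260606
orange 546 [[-81.6, -191.3, 40.0], [-77.9, -177.9, 45.8], [-73.5, -162.9, 47.3]]
dark top 457 [[-9.2, -223.0, 38.4], [-1.6, -216.5, 42.1], [7.5, -211.8, 43.6]]
roller 774 [[-7.1, -74.5, 8.2], [-0.5, -53.0, 10.2], [7.5, -43.1, 12.2]]
```

Request:
play_rows --plan "0 0.004 0.008 0.12 0 0 0.001;0 0.004 0.008 0.24 0 0 0.001;0 0.004 0.008 0.33 0 0 0.001;0 0.004 0.008 0.363 0 0 0.001;0 0.004 0.008 0.363 0 0 0.001"

```text
clock: 13.7
position: [535.4, -89.6, 183.6]
tool_rot: [1.781, 2.037, -0.476]
wrist_force: [0.4, -0.0, -0.1]
width: -0.5
finger_force: 0.0
```

Request:
play_rows --plan "0 0 0.016 0 0 0 0;0 0 0.032 0 0 0 0;0 0 0.04 0 0 0 0;0 0 0.048 0 0 0 0;0 0 0.056 0.001 0 0 0;0 0 0.064 0.002 0 0 0"

```text
clock: 14.3
position: [551.4, -86.3, 183.5]
tool_rot: [1.779, 2.039, -0.473]
wrist_force: [-3.5, 0.6, 1.1]
width: 0.2
finger_force: 1.6
```

```bash
python3 s.py
```

```text
rest coords [ -90.12 -182.49  -10.91] F(x,s,n) [-3.4   0.4   1.46] 14.3
```

Request:
play_rows --plan "0 0 -0.02 0 0 0 0;0 0.02 -0.02 0 0 0 0;0 0.02 0 0 0 0 0;0 0.02 0.008 0.001 0 0 0;0 0.02 0.016 0.002 0 0 0;0 0.02 0.024 0.003 0 0 0"

```text
clock: 14.9
position: [556.7, -81.3, 180.0]
tool_rot: [1.779, 2.039, -0.474]
wrist_force: [-2.8, 2.1, 0.2]
width: 0.0
finger_force: 1.7
```

```bash
python3 s.py
```

```text
rest coords [ -84.1  -177.02  -11.88] F(x,s,n) [-2.48  2.    1.43] 14.9
```

Request:
play_rows --plan "0 0 0.008 0.001 0 0 0;0 0 0.016 0.002 0 0 0;0 0 0.024 0.003 0 0 0"

```text
clock: 15.2
position: [562.9, -81.3, 179.5]
tool_rot: [1.779, 2.039, -0.474]
wrist_force: [-3.4, 2.1, -2.1]
width: 0.0
finger_force: 1.8
```

```bash
python3 s.py
```

```text
rest coords [ -78.04 -177.53  -12.72] F(x,s,n) [-3.12  3.26 -0.57] 15.2
```

Request:
play_rows --plan "0 0 0.008 0.001 0 0 0;0 0 0.016 0.002 0 0 0;0 0 0.024 0.003 0 0 0"

```text
clock: 15.5
position: [568.9, -81.1, 179.0]
tool_rot: [1.779, 2.038, -0.474]
wrist_force: [-4.0, 0.7, -2.4]
width: 0.1
finger_force: 1.9
```

Request:
play_rows --plan "0 0 0.008 0.001 0 0 0;0 0 0.016 0.002 0 0 0;0 0 0.02 0.003 0 0 0"

```text
clock: 15.8
position: [573.5, -80.8, 178.5]
tool_rot: [1.78, 2.038, -0.475]
wrist_force: [-7.0, 2.1, 0.9]
width: 0.0
finger_force: 3.7
```

Force is starting to rise, so I'll use finer steps.

Request:
play_rows --plan "0 0 0.004 0.001 0 0 0;0 0 0.008 0.001 0 0 0"

```text
clock: 16.0
position: [574.6, -80.7, 178.3]
tool_rot: [1.781, 2.038, -0.477]
wrist_force: [-9.5, 2.6, 2.6]
width: -0.3
finger_force: 5.2
```

Request:
play_rows --plan "0 0 0.004 0.001 0 0 0;0 0 0.008 0.001 0 0 0"

```text
clock: 16.2
position: [575.8, -80.7, 178.2]
tool_rot: [1.782, 2.039, -0.479]
wrist_force: [-13.4, 3.9, 6.5]
width: -0.2
finger_force: 6.8
```

Request:
play_rows --plan "0 0 0.003 0.001 0 0 0;0 0 0.006 0.001 0 0 0;0 0 0.006 0.001 0 0 0"

```text
clock: 16.5
position: [576.7, -80.6, 178.0]
tool_rot: [1.783, 2.039, -0.48]
wrist_force: [-15.7, 5.3, 9.0]
width: -0.1
finger_force: 7.6
```

```bash
python3 s.py
```

```text
rest coords [ -64.26 -177.87  -14.62] F(x,s,n) [-14.84   1.94  11.48] 16.5
```

Request:
play_rows --plan "0 0 0.004 0 0 0 0;0 0 0.007 0 0 0 0;0 0 0.007 0 0 0 0"

```text
clock: 16.8
position: [577.5, -80.5, 178.0]
tool_rot: [1.784, 2.039, -0.482]
wrist_force: [-18.3, 6.1, 10.2]
width: -0.2
finger_force: 8.9
```

```bash
python3 s.py
```

```text
rest coords [ -63.39 -177.88  -14.7 ] F(x,s,n) [-17.25   2.31  13.09] 16.8
```

Request:
play_rows --plan "0 0 0.004 0 0 0 0;0 0 0.006 0 0 0 0;0 0 0.006 0 0 0 0"

```text
clock: 17.1
position: [578.2, -80.5, 177.9]
tool_rot: [1.785, 2.039, -0.484]
wrist_force: [-20.8, 5.4, 11.4]
width: -0.4
finger_force: 10.1
```

```bash
python3 s.py
```

```text
rest coords [ -62.75 -177.89  -14.83] F(x,s,n) [-19.87   1.49  13.98] 17.1
```

The push is 20-21.5 N, so the wedge is jammed. Retreat and verify.

Request:
play_rows --plan "0 0 -0.03 -0.003 0 0 0;0 0 -0.08 -0.003 0 0 0;0 0 -0.14 -0.003 0 0 0;0 0 -0.14 -0.1 0 0 0;0 0 -0.14 -0.28 0 0 0;0 0.1 -0.14 -0.4 0 0 0;0 0.3 0 -0.44 0 0 0;0 0.5 0.1 -0.44 0 0 0;0 0.6 0.1 -0.44 0 0 0;0 0.6 0.1 -0.44 0 0 0"

```text
clock: 18.1
position: [583.5, 114.0, 195.5]
tool_rot: [1.768, 2.047, -0.469]
wrist_force: [-0.8, 0.2, -0.6]
width: -0.0
finger_force: 0.0
```

```bash
python3 s.py; python3 - <<'E'
from h import *
grab("wrist","w8"); P,im=cloud("w8"); Q=(P-HOME)@np.column_stack([EX,DS,N])
hsv=cv2.cvtColor(im,cv2.COLOR_BGR2HSV)
for t,k in(("orange",(hsv[...,0]<14)&(hsv[...,1]>170)&(Q[...,2]>33)&(Q[...,2]<60)&(abs(Q[...,0])<100)),("post",(abs(Q[...,0])<14)&(Q[...,1]<-205)&(Q[...,2]>38)&(Q[...,2]<55)),("rubber",(im.max(2)<90)&(abs(Q[...,0])<8)&(Q[...,1]>-85)&(Q[...,1]<85)&(Q[...,2]>7)&(Q[...,2]<14))):
    if k.sum(): print(t,k.sum(),np.percentile(Q[k],[1,50,99],axis=0).round(1).tolist())
E
```

```text
rest coords [-30.45 -20.58  96.39] F(x,s,n) [-0.76  0.53 -0.37] 18.1
rubber 3114 [[-7.6, -76.1, 7.2], [-0.1, 2.1, 10.2], [7.8, 57.6, 12.3]]
```

View pics/w8.png

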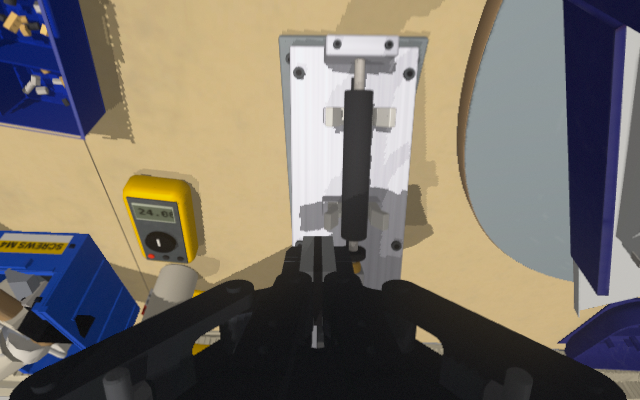

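The roller is home. Its shaft meets the stop at (360,62), both saddles hold it, and the brass nose bears on it at (357,262). The meter, bottle and bins look undisturbed, and the arm is clear of everything. Handing in.

```bash
python3 -c "
from plant import arm; print(arm.sign_off())"
```

```text
the job is handed in; nothing more can be done
None
```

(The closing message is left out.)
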